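# Carry a lapped ring stack with a bayonet lifter

### The arm

A 7-joint arm with a two-finger parallel gripper is mounted at the origin on a cart in front of the work surface, level with it; the furniture and walls round the work are solid. World frame = base frame: x ahead of the robot, y to its left, z up, the work surface at z = 0. Lengths are in m, angles in rad, forces in N, time in s.
With the tool pointing down it reaches from about 0.4 to 0.875 m from the base axis. Payload 19.3 kg.
Tool frame: the origin (TCP) lies midway between the tips of the shut fingers; the grasp point (between the pads) lies 19 mm behind it; x points along the fingers, y is the direction in which the jaws open and shut, and the axes are right-handed (so a half turn about x gives the same grasp; the last joint's range is limited). The gripper opens to 85 mm and grips with 20 to 120 N. Pads are 22 mm wide; open, the fingers measure 114 mm over their backs; the gripper's body (76 mm by 85 mm) begins 54 mm behind the grasp point. The pads swing forward as they close: fully open they stand 13 mm farther back than shut.
Start: joints at [-1.342, 0.521, -0.036, 1.599, 0.021, 1.021, -0.113], TCP at [0.184, 0.597, 0.231] pointing down, gripper open.
Joint ranges: [-2.91, 2.91], [-0.3, 2.13], [-1.5, 1.42], [0.17, 2.43], [-1.26, 4.41], [0.16, 1.93], [-2.52, 2.52]. Speed limits (rad/s): [1.89, 1.89, 2.39, 2.39, 3.01, 3.01, 3.01].

### API

Orientations are given as [roll, pitch, yaw] about the fixed x, y, z axes, in that order (R = Rz(yaw) Ry(pitch) Rx(roll)).
In Python, from workcell import telemetry, vision, workorder gives the robot as it stands. The module is installed in compiled form; this text tells all that it offers.
- The arm moves only by the tool play_rows, never from a script. Its argument "deltas" is a list of rows, each a list of 7 numbers: the shift along the world's x, y, z in mm, then the turn, a rotation vector about the world's x, y, z in degrees, then the finger opening in mm, from 0 to 85.4. In form: [[x, y, z, wx, wy, wz, jaw], ...]. A call has 1 to 8 rows; each row shifts and turns the commanded pose from where the row before left it; what a row does not reach is not made up. A row lasts 1/8 s, in which the tool goes at most 62.5 mm and 10.7 degrees, less where a joint would pass 70% of its speed; a pose out of reach is approached as far as the arm can. A call with a gripper value outside its range is refused whole. The fingers move at their own pace and stop on an object; "grip_force" is the grip in N (left out, the last holds). Time passes only in rows, so rows that do not move let the fingers close. It gives the time, the measured TCP pose, the force and the opening at its end, in the units of the state.
- telemetry.observe(): the state, without advancing time (a new reading comes with each control period).
- vision.grab_frame(name): name is "side" or "top" or "wrist"; returns the picture (420x560x3 uint8, red, green, blue); there is no depth.
- vision.camera_info(name): a dict with "mtx" (3x3 intrinsics, pixels), "rvec" (rotation vector, rad) and "tvec" (3), from world to camera coordinates, as OpenCV has them. Camera axes: x right, y down, z forward; pixel columns grow to the right and rows downward; lengths in m; the calibration is good to about 2 mm. A picture is of the moment at which its call begins: read the wrist's pose just before it. camera_info takes no time and is no camera call; for the wrist camera it gives the pose at the moment of the call.
- workorder.job_done(): hands the job in, once; it reports no verdict.
The state is a dict: "clock": time; "qpos": joint angles; "qd": joint speeds; "joint_efforts": joint torques, N m; "position": TCP position; "tool_rot": TCP orientation; "force": force on the tool from outside, world axes, zero at the start; "moment": the same for the moment, N m; "grip_width": finger opening in m.
Only numpy, scipy, OpenCV 4.12 (cv2) and the standard library are available. Lean on these libraries where they do the work, as an engineer would, in place of code of your own. Each camera call takes 0.05 s, during which the arm holds its last target. There are 200 camera calls.

### The job

Take the bayonet lifter out of its rest, push its shank gently down through the stack of lapped rings and the slotted disc hidden beneath them until its collar lies on the top ring, and turn it so that its lugs catch under the disc. Lift the whole stack clear of the round-footed storage cup on the lifter, seat it flat in the empty square-footed cup, and let go with the lifter left standing upright in the stack. Feel for the slots with light pressure, set the stack down softly, keep the fingers off the rings and leave the other things on the bench alone.

Things in the scene. Friction and masses are not known exactly. Their poses are not given: they have to be found in the camera images.
- lifter: The bayonet lifter, loose, 115 mm long, about 150 g, standing in its rest. Origin on its axis in the underside of its collar, z up. Collar 52 mm wide and 6 mm thick, above it a 14-16 mm round neck and a square grip. Below it a round steel shank, 17 mm thick, with three lugs and a nose tapering from 17 to 8 mm that ends at z = -55 mm.
- lifter_grip (a point): Centre of the lifter's square plastic grip (grasp here): 18 x 18 mm, 30 mm tall, faces square to the lifter's x and y; 45 mm above the collar's underside.
- lifter_lugs (a point): On the lifter's axis at the underside of its lugs, 47 mm below the collar's underside. Three lugs, 9 mm wide and 6 mm tall, reach 17 mm from the axis: one along the lifter's +x, the others 120 degrees to each side.
- lifter_rest: Fixed upright tube, 58 mm outer and 40 mm inner diameter, 62 mm high, on a round foot of 80 mm. Origin at the centre of its underside, z up. The lifter hangs in it with its collar on the tube's top; lift it straight up 60 mm or more to clear.
- storage_cup: Fixed round storage cup with a round foot (100 mm), holds the stack at the start. Origin at the centre of its underside, z up. Recess 68 mm wide, 74 mm from z = 31.5 mm to the rim at 35 mm. In it a sprung ring-shaped seat, 48 mm bore, top at z = 28 mm, yields over 7 N load, 1.2 N/mm, 5 mm down to a hard stop; floor at z = 6 mm. The slotted disc and rings lie on it.
- disc_top (a point): Point of the storage cup at the middle of the slotted disc's top. The disc: loose, steel, 64 mm wide, 8 mm thick, about 80 g, within 1 mm of the cup's axis; 20 mm bore and three slots 12 mm wide reaching 20 mm from the axis, 120 degrees apart. Where they point is not measured (these axes are the cup's): one is within 0.75 rad of the cup's +x. It stays put under light rubbing.
- lifter_home (a point): Where the lifter's origin is, in the storage cup, when the lugs are through the slots and the collar is on the top ring: 66 mm above the cup's underside, lugs then 3 mm below the disc. With the lugs still on the disc it is at 83 mm (78 with the seat pressed down), the nose in the bore. Once home, a turn of 45 to 75 degrees either way (60 best) puts the lugs under the disc.
- receiving_cup: Fixed empty cup to seat the stack in: inside like the storage cup (same sprung seat, top at z = 28 mm, recess 68 mm wide, mouth 74 mm, rim at 35 mm), square foot of 110 mm. Origin at the centre of its underside, z up. Seated, the rings' undersides are at z = 36, 46, 56 mm and the lifter's origin comes down to 66 mm.
- ring_1: Lowest lapped steel ring: 64 mm outer, 41 mm inner diameter, 10 mm thick, about 70 g, loose on the slotted disc. Origin at the centre of its underside, z up. Offset up to 1.5 mm from the cup's axis at the start.
- ring_2: Middle ring, the same as the lowest, lying on it.
- ring_3: Top ring, the same, lying on the middle one.
- vial: Bystander: small sample vial, 24 mm wide, 52 mm high, origin at the centre of its underside.
- objective_can: Bystander: black objective can, 40 mm wide, 72 mm high, origin at the centre of its underside.
Things that resemble listed ones, but are neither listed nor needed, are in the scene too. Leave any blue or red look-alike of the lifter alone.

How it is judged:
By the outcome, as a careful person would: the job done as asked, in the order asked, and still so for the second after the job is handed in, with the robot touching nothing.
It also fails if it takes over 61 s, if anything falls off the work surface, if the arm or the gripper's body presses on something with over 40 N, if the wrist force passes 120 N, or if a joint passes its speed limit or range.

## Working session

There is one attempt and no reset: what is moved stays moved. The work goes in short steps, Python scripts to look and compute and a tool call to move; the robot and the scene stay as the last step left them, time stands still between calls to the robot, and variables do not carry over. Pictures are saved under pics/ and viewed, about 8 in all and at most 12, crops included, and the job is handed in when it is done.

Besides the shell and the picture viewer there is one more tool, called as name([rows], argument=value, ...), one row to a line, values as JSON. play_rows: Moves the arm, as the interface text tells. Its arguments: {"type":"object","properties":{"deltas":{"type":"array","items":{"type":"array","items":{"type":"number"}}},"grip_force":{"type":"number"}},"required":["deltas"]}

```bash
mkdir -p pics
python3 - <<'E'
from workcell import telemetry, vision
import cv2,numpy as np
s=telemetry.observe();print(s)
for n in("side","top"):
    f=vision.grab_frame(n);cv2.imwrite(f"pics/{n}0.png",cv2.cvtColor(f,cv2.COLOR_RGB2BGR));c=vision.camera_info(n)
    R=cv2.Rodrigues(np.array(c['rvec'],float))[0];print(n,c['mtx'],-R.T@np.array(c['tvec']).ravel(),R[2])
E
```

```text
{'clock': 0.0, 'qpos': array([-1.34221275,  0.52201801, -0.0363054 ,  1.60000776,  0.02122929,
        1.0210552 , -0.11278071]), 'qd': array([-1.98362927e-04,  6.23085208e-04,  8.57397287e-06, -1.16726783e-04,
       -2.57083859e-03,  2.34797277e-05, -7.64401936e-04]), 'joint_efforts': array([-8.38608048e-04, -9.27101469e+01,  1.97927959e+00, -3.69927907e+01,
        1.78068416e-02,  8.25522118e-03, -5.88291016e-06]), 'position': array([0.18393223, 0.59698223, 0.23072357]), 'tool_rot': array([-1.46820884,  1.56969346, -1.76698686]), 'force': array([0.99791923, 0.21235602, 0.25086654]), 'moment': array([ 1.43167972e-02, -2.61434643e-02,  4.69631053e-05]), 'grip_width': 0.0853807553686376}
side [[434.4365351    0.         272.84611829]
 [  0.         434.4365351  208.08631391]
 [  0.           0.           1.        ]] [ 0.43852638 -0.80246472  0.84292214] [ 0.04182992  0.73644084 -0.67520748]
top [[437.58801362   0.         282.13646113]
 [  0.         437.58801362 211.61164826]
 [  0.           0.           1.        ]] [0.40132672 0.03671037 1.18141205] [ 0.07829378 -0.03258832 -0.99639755]
```

View pics/top0.png

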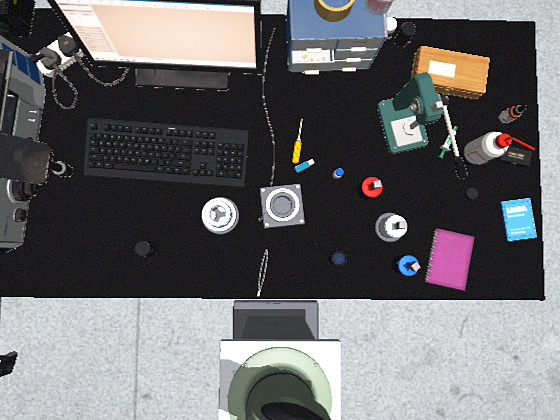

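View pics/side0.png

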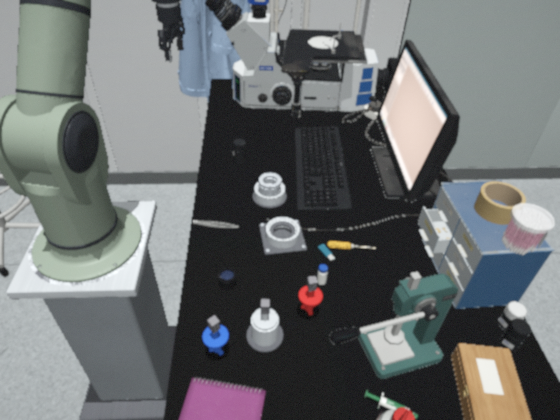

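Candidates for the lifter (top view pixels): grey/white at (391,227), red at (372,187), blue at (408,266). The uncoloured one fits, since the red and blue ones are look-alikes to leave. Storage cup (round foot, rings stacked) is at (220,215) and the receiving cup (square foot) at (282,206). I'll confirm in an enlarged crop.

```bash
cat > h.py <<'E'
import cv2,numpy as np
from workcell import telemetry, vision
def cam(n):
    c=vision.camera_info(n);R=cv2.Rodrigues(np.array(c['rvec'],float))[0]
    return np.array(c['mtx']),R,np.array(c['tvec'],float).ravel()
def ray(c,p):
    K,R,t=c;d=R.T@np.linalg.solve(K,[p[0],p[1],1.]);return -R.T@t,d/np.linalg.norm(d)
def plane(c,p,z):
    o,d=ray(c,p);return o+d*(z-o[2])/d[2]
def proj(c,X):
    K,R,t=c;q=K@(R@np.array(X,float)+t);return q[:2]/q[2]
def tri(c1,p1,c2,p2):
    o1,d1=ray(c1,p1);o2,d2=ray(c2,p2)
    s=np.linalg.lstsq(np.c_[d1,-d2],o2-o1,rcond=None)[0]
    a,b=o1+d1*s[0],o2+d2*s[1];return (a+b)/2,np.linalg.norm(a-b)
def grab(n,name=None):
    c=cam(n);f=cv2.cvtColor(vision.grab_frame(n),cv2.COLOR_RGB2BGR)
    if name: cv2.imwrite(f"pics/{name}.png",f)
    return c,f
E
python3 - <<'E'
from h import *
t=cv2.imread('pics/top0.png');s=cv2.imread('pics/side0.png')
a=cv2.resize(t[165:285,340:440],None,fx=4,fy=4.0,interpolation=cv2.INTER_CUBIC)[:,:]
b=cv2.resize(s[290:380,195:330][:, :],(400,267),interpolation=cv2.INTER_CUBIC)
d=cv2.resize(t[180:236,195:310],(400,195),interpolation=cv2.INTER_CUBIC)
e=np.zeros((480,800,3),np.uint8);e[:480,:400]=a;e[:267,400:]=b;e[270:465,400:]=d
cv2.imwrite('pics/crop1.png',e)
E
```

```text
(no output)
```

View pics/crop1.png

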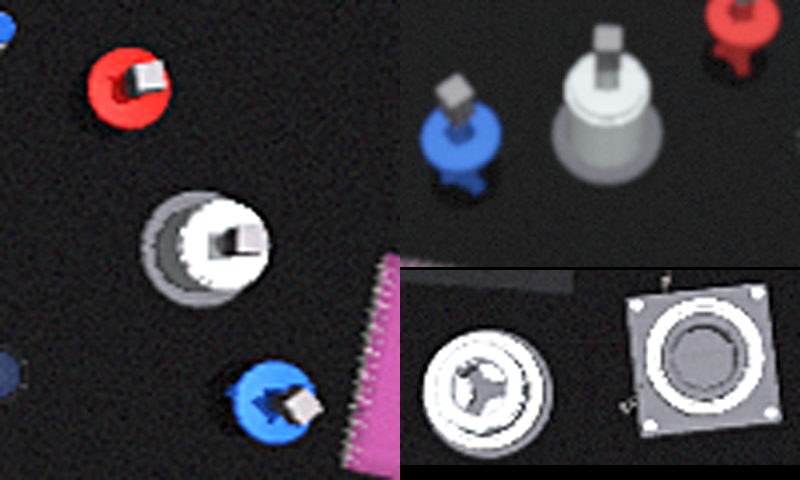

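The crop shows the uncoloured (white collar, grey grip) lifter standing in its rest tube at top px (~396,226), which is the one meant. Red (372,187) and blue (408,266) stand on their own without a rest. The rings and slot star show at (~215,215).

Run:
```python
from h import *
t=cv2.imread('pics/top0.png');s=cv2.imread('pics/side0.png');ct=cam('top');cs=cam('side')
def blobs(im,x0,y0,x1,y1,lo,hi=255,amin=30):
    h=cv2.cvtColor(im,cv2.COLOR_BGR2HSV);m=((h[...,2]>=lo)&(h[...,2]<=hi)&(h[...,1]<60)).astype(np.uint8)*255
    k=np.zeros_like(m);k[y0:y1,x0:x1]=m[y0:y1,x0:x1]
    for c in cv2.findContours(k,cv2.RETR_CCOMP,cv2.CHAIN_APPROX_NONE)[0]:
        if cv2.contourArea(c)>amin and len(c)>5: yield c
def rep(tag,im,c,box,lo,z):
    for k in blobs(im,*box,lo):
        (u,v),ax,a=cv2.fitEllipse(cv2.convexHull(k))
        P=plane(c,(u,v),z);dist=np.linalg.norm(P-ray(c,(u,v))[0])
        print(tag,np.round((u,v),1),'diam mm',np.round(np.array(ax)/437*dist*1e3,1),'P',np.round(P*1e3,1))
rep('collar top',t,ct,(370,205,415,250),225,.068)
rep('rest foot top',t,ct,(370,205,415,250),90,.005)
rep('collar side',s,cs,(245,300,285,352),200,.068)
rep('storage top white',t,ct,(195,190,245,240),225,.066)
rep('storage foot',t,ct,(195,190,245,240),90,.005)
rep('recv',t,ct,(255,178,310,232),225,.035)
for k in blobs(t,255,178,310,232,90):
    r=cv2.minAreaRect(k);b=cv2.boxPoints(r);P=np.array([plane(ct,p,.006) for p in b])*1e3
    print('recv sq',r[0],np.round(P.mean(0),1),np.round(P[:,:2],0).tolist())
# grip top in top image
for k in blobs(t,385,215,415,240,170,225,10):print('grip?',cv2.minAreaRect(k))
```

```text
collar top [395.5 225.7] diam mm [57.  59.1] P [ 456.1 -291.6   68. ]
collar top [398.  225.4] diam mm [26.4 49.2] P [ 456.9 -298.    68. ]
rest foot top [390.6 226.5] diam mm [80.  88.8] P [ 456.9 -296.6    5. ]
rest foot top [397.8 225.9] diam mm [23.8 31. ] P [ 458.8 -316.5    5. ]
collar side [264.4 319.8] diam mm [52.2 56.6] P [ 455.1 -297.5   68. ]
storage top white [218.5 214.1] diam mm [85.1 86.9] P [480.5 162.3  66. ]
storage top white [221.9 217.2] diam mm [47.9 66.8] P [472.8 153.4  66. ]
storage top white [217.2 213. ] diam mm [44.2 46.5] P [483.3 165.4  66. ]
storage foot [219.7 215. ] diam mm [ 98.9 101.6] P [482.7 165.7   5. ]
recv [282.1 204.3] diam mm [86.5 88.7] P [510.8  -0.6  35. ]
recv [282.  204.8] diam mm [72.8 73.8] P [ 5.095e+02 -3.000e-01  3.500e+01]
recv sq (279.3963317871094, 205.56707763671875) [510.2   5.7   6. ] [[557.0, 73.0], [572.0, -49.0], [463.0, -62.0], [449.0, 60.0]]
grip? ((403.5, 224.0), (6.0, 5.0), 90.0)
```

```bash
cat >> h.py <<'E'
from scipy.spatial.transform import Rotation as Ro
def state():
    s=telemetry.observe();R=Ro.from_euler('xyz',s['tool_rot']).as_matrix()
    yaw=np.degrees(np.arctan2(R[1,1],R[0,1]))
    print('t%.2f'%s['clock'],'p',np.round(s['position']*1e3,1),'toolx',np.round(R[:,0],3),'yawY %.1f'%yaw,'F',np.round(s['force'],1),'M',np.round(s['moment'],2),'w %.1f'%(s['grip_width']*1e3),'q7 %.2f q5 %.2f'%(s['qpos'][6],s['qpos'][4]))
    return s,R,yaw
E
python3 - <<'E'
from h import *
s,R,y=state();K,Rc,t=cam('wrist');print(K.round(0).tolist(),'cam-tcp in tool',R.T@(-Rc.T@t-s['position']),'fwd in tool',R.T@Rc[2],'world x right',Rc[0])
E
```

```text
t0.10 p [184.  597.  230.8] toolx [-0.    -0.001 -1.   ] yawY 72.9 F [ 1.4 -0.4 -0.1] M [0.05 0.05 0.01] w 85.6 q7 -0.11 q5 0.02
[[325.0, 0.0, 278.0], [0.0, 325.0, 214.0], [0.0, 0.0, 1.0]] cam-tcp in tool [-0.14311662  0.00076532 -0.0658078 ] fwd in tool [ 9.65583303e-01 -4.40393324e-05  2.60093990e-01] world x right [ 0.29415648  0.95575665 -0.00108889]
```

play_rows([
  [35, -50, 0, 0, 0, 0, 85],
  [35, -50, 0, 0, 0, 0, 85],
  [35, -50, 0, 0, 0, 0, 85],
  [35, -50, 0, 0, 0, 0, 85],
  [35, -50, 0, 0, 0, 0, 85],
  [35, -50, 0, 0, 0, 0, 85],
  [35, -50, 0, 0, 0, 0, 85],
])

```text
clock: 0.98
position: [0.4298, 0.2455, 0.2313]
tool_rot: [1.161, 1.571, 0.862]
force: [1.7, -0.0, 0.2]
grip_width: 0.0853
```

play_rows([
  [20, -38, 0, 0, 0, 0, 85],
  [20, -38, 0, 0, 0, 0, 85],
  [0, 0, 0, 0, 0, 0, 85],
])

```text
clock: 1.35
position: [0.47, 0.1683, 0.2312]
tool_rot: [-1.2, 1.57, -1.504]
force: [-0.4, 1.6, -0.1]
grip_width: 0.0853
```

Run:
```python
from h import *
state();c,f=grab('wrist','w1')
e=cv2.resize(f,None,fx=1.4,fy=1.4);cv2.imwrite('pics/w1b.png',e)
print(proj(c,(.483,.165,.066)))
```

```text
t1.35 p [470.  168.3 231.2] toolx [ 0.    -0.001 -1.   ] yawY 72.6 F [-0.4  1.6 -0.1] M [-0.04  0.07  0.01] w 85.3 q7 0.85 q5 -0.04
[278.04674717 210.4054127 ]
```

View pics/w1.png

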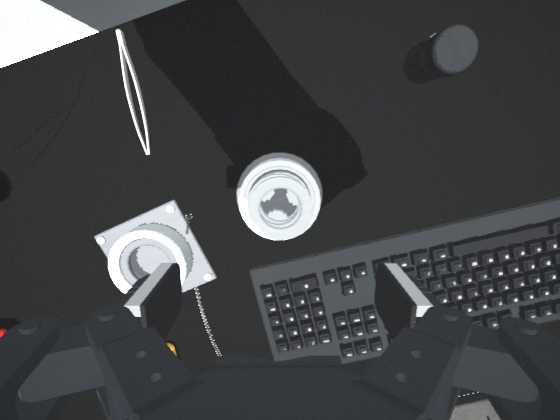

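The wrist view shows the stack in the round cup at (279,197), the receiving cup at (150,255), and the dark slot star visible through the ring bore at (280,206). I'll measure the star.

Run:
```python
from h import *
s,R,y=state();c,f=grab('wrist','w2')
# rectify disc-top plane z=.036 about cup
ctr=np.array([.483,.165])
def rect(z,half,n):
    pts=np.array([[ctr[0]+half,ctr[1]+half],[ctr[0]+half,ctr[1]-half],[ctr[0]-half,ctr[1]-half],[ctr[0]-half,ctr[1]+half]])
    src=np.float32([proj(c,(*p,z)) for p in pts]);dst=np.float32([[0,0],[n,0],[n,n],[0,n]])
    return cv2.warpPerspective(f,cv2.getPerspectiveTransform(src,dst),(n,n),flags=cv2.INTER_CUBIC)
a=rect(.036,.030,400);b=rect(.066,.055,400)
cv2.imwrite('pics/rect1.png',np.hstack([a,b]))
```

```text
t1.40 p [469.3 170.3 231.1] toolx [-0. -0. -1.] yawY 72.7 F [-0.1  1.  -1.4] M [ 0.   -0.01 -0.03] w 85.0 q7 0.85 q5 -0.04
```

View pics/rect1.png

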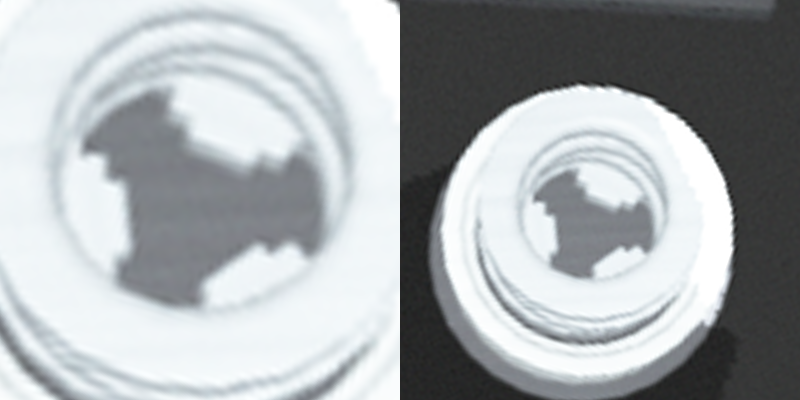

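play_rows([
  [38, -12, -35, 0, 0, 0, 85],
  [38, -12, -35, 0, 0, 0, 85],
  [0, 0, 0, 0, 0, 0, 85],
  [0, 0, 0, 0, 0, 0, 85],
])

```text
clock: 1.95
position: [0.5443, 0.1484, 0.1613]
tool_rot: [-3.139, 1.57, 2.847]
force: [-0.5, 0.8, 1.3]
grip_width: 0.0852
```

Run:
```python
from h import *
s,R,y=state();c,f=grab('wrist','w3');ctr=np.array([.483,.165])
def rect(z,half,n):
    pts=np.array([[ctr[0]+half,ctr[1]+half],[ctr[0]+half,ctr[1]-half],[ctr[0]-half,ctr[1]-half],[ctr[0]-half,ctr[1]+half]])
    src=np.float32([proj(c,(*p,z)) for p in pts]);dst=np.float32([[0,0],[n,0],[n,n],[0,n]])
    return cv2.warpPerspective(f,cv2.getPerspectiveTransform(src,dst),(n,n),flags=cv2.INTER_CUBIC)
a=rect(.036,.030,400);b=rect(.066,.055,400)
cv2.imwrite('pics/rect2.png',np.hstack([a,b]))
g=cv2.cvtColor(a,cv2.COLOR_BGR2GRAY);th,_=cv2.threshold(g,0,255,cv2.THRESH_OTSU)
# hole blob: darkest central
m=(g<170).astype(np.uint8);n,l,st,ce=cv2.connectedComponentsWithStats(m,connectivity=4)
L=l[200-int(0),200];print('otsu',th,'area mm2',st[L][4]*.15**2 if L else 0,ce[L])
hole=(l==L)
# hole geometry: circle r10 + three slots to r20; angle via 3rd harmonic about fitted centre
v,u=np.nonzero(hole);X=ctr[0]+.030-v*.00015;Y=ctr[1]+.030-u*.00015
cx,cy=X.mean(),Y.mean();a3=np.arctan2(Y-cy,X-cx);r=np.hypot(X-cx,Y-cy)
z=(r**3*np.exp(3j*a3)).sum();print('centroid mm',cx*1e3,cy*1e3,'slot deg mod120',np.degrees(np.angle(z))/3,'max r',r.max()*1e3)
for rr in(.012,.014,.016,.018):
    sel=abs(r-rr)<.0005
    print(rr,[ (round(np.degrees(q),1)) for q in [np.angle(np.exp(3j*a3[sel]).sum())/3]],[round(float(np.degrees(np.angle(np.exp(1j*(a3[sel]))[np.abs(np.angle(np.exp(1j*(a3[sel]-np.angle(z)/3-k*2.0944))))<.9].sum()))),1) for k in range(3)])
```

```text
t1.95 p [544.3 148.4 161.3] toolx [-0.001  0.    -1.   ] yawY 73.0 F [-0.5  0.8  1.3] M [ 0.02  0.05 -0.02] w 85.2 q7 0.97 q5 -0.07
otsu 183.0 area mm2 752.49 [192.0530738  210.82331659]
centroid mm 481.37650251166133 166.19203893074993 slot deg mod120 35.16257213318355 max r 20.464068483947056
0.012 [np.float64(35.4)] [34.9, 155.4, -84.2]
0.014 [np.float64(35.6)] [34.3, 155.9, -83.4]
0.016 [np.float64(35.4)] [34.9, 155.5, -84.3]
0.018 [np.float64(35.4)] [35.0, 155.6, -84.4]
```

View pics/rect2.png

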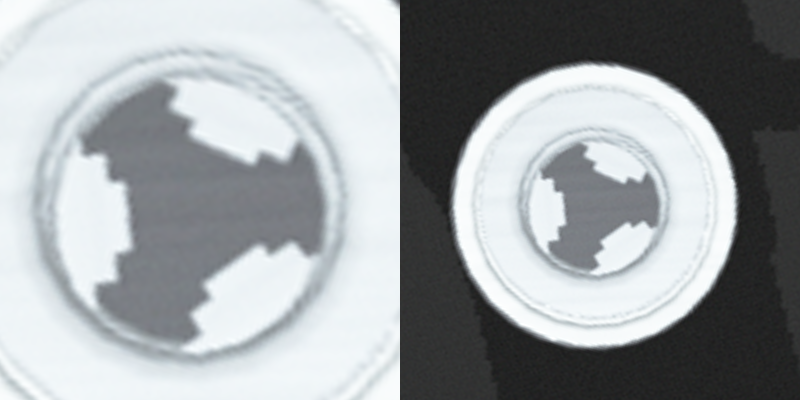

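Disc centre reads (481.4, 166.2), with slots at 35.3°, 155.3° and -84.7° in the world frame. The star's outer radius is 20.4 mm against an expected 20. Next is the receiving cup on the way to the lifter.

play_rows([
  [10, -56, 20, 0, 0, 0, 85],
  [10, -56, 20, 0, 0, 0, 85],
  [9, -56, 0, 0, 0, 0, 85],
  [0, 0, 0, 0, 0, 0, 85],
  [0, 0, 0, 0, 0, 0, 85],
])

```text
clock: 2.62
position: [0.5739, -0.0195, 0.2022]
tool_rot: [0.908, 1.569, 0.61]
force: [-0.6, 0.7, 0.3]
grip_width: 0.0853
```

```bash
cat >> h.py <<'E'
def rect(c,f,ctr,z,half,n=400):
    pts=[(ctr[0]+half,ctr[1]+half),(ctr[0]+half,ctr[1]-half),(ctr[0]-half,ctr[1]-half),(ctr[0]-half,ctr[1]+half)]
    src=np.float32([proj(c,(*p,z)) for p in pts]);dst=np.float32([[0,0],[n,0],[n,n],[0,n]])
    return cv2.warpPerspective(f,cv2.getPerspectiveTransform(src,dst),(n,n),flags=cv2.INTER_CUBIC)
def rw(ctr,half,uv,n=400): return np.array([ctr[0]+half-uv[1]*2*half/n,ctr[1]+half-uv[0]*2*half/n])
E
python3 - <<'E'
from h import *
s,R,y=state();c,f=grab('wrist','w4');ctr=(.510,0.);cv2.imwrite('pics/r4.png',rect(c,f,ctr,.035,.08))
a=cv2.cvtColor(rect(c,f,ctr,.035,.08),cv2.COLOR_BGR2GRAY)
for th in(150,200,225):
    m=(a>th).astype(np.uint8)
    for mode in(0,):
        cs,h=cv2.findContours(m,cv2.RETR_CCOMP,cv2.CHAIN_APPROX_NONE)
        for k,hh in zip(cs,h[0]):
            if cv2.contourArea(k)>4000:
                (u,v),ax,_=cv2.fitEllipse(cv2.convexHull(k));print(th,'hole' if hh[3]>=0 else 'out',rw(ctr,.08,(u,v))*1e3,np.array(ax)*.4)
# storage cup likewise from w3
E
```

```text
t2.62 p [573.9 -19.5 202.2] toolx [ 0.001  0.001 -1.   ] yawY 72.9 F [-0.6  0.7  0.3] M [ 0.   -0.01  0.02] w 85.3 q7 1.28 q5 -0.08
150 out [504.89854736  -8.05293579] [ 88.90661011 111.34973145]
150 hole [5.09546515e+02 3.09753418e-01] [66.55772095 66.62958374]
200 out [505.10133057  -9.51773682] [ 87.92609863 112.45406494]
200 hole [5.09433960e+02 3.29553223e-01] [68.0286499  68.13591919]
225 out [5.09639838e+02 6.82189941e-02] [86.26290894 86.79190674]
225 hole [5.09341760e+02 3.91766357e-01] [69.09450073 69.23513794]
```

play_rows([
  [-9, -49, 0, 0, 0, 0, 85],
  [-9, -49, 0, 0, 0, 0, 85],
  [-9, -49, 0, 0, 0, 0, 85],
  [-9, -49, 0, 0, 0, 0, 85],
  [-9, -49, 0, 0, 0, 0, 85],
  [-9, -49, 0, 0, 0, 0, 85],
  [0, 0, 0, 0, 0, 0, 85],
  [0, 0, 0, 0, 0, 0, 85],
])

```text
clock: 3.68
position: [0.5207, -0.313, 0.2013]
tool_rot: [1.545, 1.57, 1.249]
force: [-0.1, 0.3, -0.4]
grip_width: 0.0854
```

Run:
```python
from h import *
s,R,y=state();c,f=grab('wrist','w5');ctr=(.456,-.296)
a=rect(c,f,ctr,.122,.025);b=rect(c,f,ctr,.068,.05)
cv2.imwrite('pics/r5.png',np.hstack([a,b]))
g=cv2.cvtColor(b,cv2.COLOR_BGR2GRAY)
for th in(150,200,225):
    for k in cv2.findContours((g>th).astype(np.uint8),cv2.RETR_EXTERNAL,cv2.CHAIN_APPROX_NONE)[0]:
        if cv2.contourArea(k)>4000:
            (u,v),ax,_=cv2.fitEllipse(cv2.convexHull(k));print('collar',th,rw(ctr,.05,(u,v))*1e3,np.array(ax)*.25)
```

```text
t3.67 p [ 520.7 -313.   201.3] toolx [ 0.     0.001 -1.   ] yawY 73.0 F [-0.1  0.3 -0.4] M [ 0.   -0.03 -0.02] w 85.4 q7 1.81 q5 -0.11
collar 150 [ 453.76642609 -294.05415344] [57.82500076 61.20331573]
collar 200 [ 453.87221527 -293.95801544] [56.99962234 59.88490677]
collar 225 [ 454.70560074 -292.86168671] [55.16659164 56.87086105]
```

View pics/r5.png

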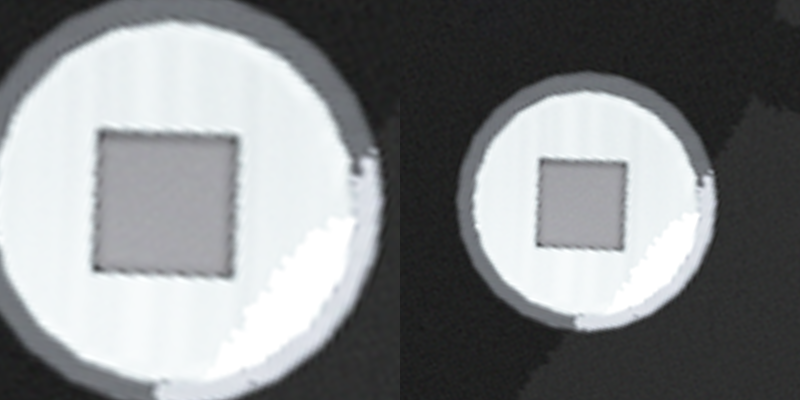

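Grip square is at (~455.4, -292.2), 17.8 mm wide (18 expected), with its faces about -1.6° from the world axes. Which face is +x is not visible yet, so I'll look at the lugs once it is lifted. I'm turning to yaw -1.6° for the best wrist range and going over it.

play_rows([
  [-10, 3, 0, 0, 0, -10.6, 85],
  [-10, 3, 0, 0, 0, -10.6, 85],
  [-10, 3, 0, 0, 0, -10.6, 85],
  [-10, 3, 0, 0, 0, -10.6, 85],
  [-10, 3, 0, 0, 0, -10.6, 85],
  [-10, 3, 0, 0, 0, -10.6, 85],
  [-5.5, 3, 0, 0, 0, -10.6, 50],
  [0, 0, 0, 0, 0, 0, 50],
])

```text
clock: 4.72
position: [0.4551, -0.292, 0.2014]
tool_rot: [3.031, 1.57, 1.441]
force: [0.1, -0.5, 0.6]
grip_width: 0.051
```

play_rows([
  [0, 0, 0, 0, 0, 0, 50],
  [0, 0, 0, 0, 0, 0, 50],
])

```text
clock: 4.97
position: [0.4548, -0.2935, 0.2013]
tool_rot: [2.047, 1.571, 0.456]
force: [0.3, -0.3, 0.4]
grip_width: 0.0497
```

Run:
```python
from h import *
s,R,y=state();c,f=grab('wrist','w6');ctr=(.456,-.293)
g=cv2.cvtColor(rect(c,f,ctr,.122,.03),cv2.COLOR_BGR2GRAY);cv2.imwrite('pics/r6.png',g)
ct,t=grab('top','top6')
g2=cv2.cvtColor(rect(c,f,ctr,.068,.05),cv2.COLOR_BGR2GRAY)
for th in(90,110,130,150,170,190,200,210):
    for k in cv2.findContours((g<th).astype(np.uint8),cv2.RETR_LIST,cv2.CHAIN_APPROX_NONE)[0]:
        if 8000<cv2.contourArea(k)<22000:
            r=cv2.minAreaRect(k);print(th,rw(ctr,.03,r[0])*1e3,np.array(r[1])*.15,r[2])
```

```text
t4.97 p [ 454.8 -293.5  201.3] toolx [ 0.  0. -1.] yawY -1.2 F [ 0.3 -0.3  0.4] M [ 0.01 -0.03  0.03] w 49.7 q7 0.73 q5 -0.30
110 [ 455.45689774 -292.10776138] [18.4466938  16.02864418] 2.361374616622925
```

play_rows([
  [0.5, 0.5, -28, 0, 0, -0.3, 50],
  [0, 0, -28, 0, 0, 0, 50],
  [0, 0, -28, 0, 0, 0, 50],
  [0, 0, -20, 0, 0, 0, 50],
  [0, 0, -9, 0, 0, 0, 50],
  [0, 0, 0, 0, 0, 0, 50],
])

```text
clock: 5.82
position: [0.4549, -0.2933, 0.0882]
tool_rot: [-1.907, 1.57, 2.777]
force: [0.3, 0.4, 0.6]
grip_width: 0.05
```

play_rows([
  [0, 0, 0, 0, 0, 0, 25],
  [0, 0, 0, 0, 0, 0, 12],
  [0, 0, 0, 0, 0, 0, 12],
  [0, 0, 0, 0, 0, 0, 12],
  [0, 0, 0, 0, 0, 0, 12],
], grip_force=60)

```text
clock: 6.45
position: [0.4554, -0.2934, 0.0891]
tool_rot: [1.267, 1.57, -0.332]
force: [-0.9, 1.4, 7.6]
grip_width: 0.0169
```

Run:
```python
from h import *
state()
```

```text
t6.45 p [ 455.4 -293.4   89.1] toolx [ 0.001 -0.    -1.   ] yawY -1.6 F [-0.9  1.4  7.6] M [ 0.17  0.29 -0.13] w 16.9 q7 0.82 q5 -0.41
```

play_rows([
  [0, 0, 10, 0, 0, 0, 12],
  [0, 0, 30, 0, 0, 0, 12],
  [0, 0, 40, 0, 0, 0, 12],
  [0, 0, 50, 0, 0, 0, 12],
  [0, -25, 50, 0, 0, 0, 12],
  [0, -35, 50, 0, 0, 0, 12],
  [0, -30, 40, 0, 0, 0, 12],
  [0, 0, 0, 0, 0, 0, 12],
])

```text
clock: 7.45
position: [0.4544, -0.3859, 0.3617]
tool_rot: [0.814, 1.566, -0.788]
force: [-0.1, 0.4, -2.8]
grip_width: 0.0173
```

play_rows([
  [0, 0, 0, 0, 0, 0, 12],
  [0, 0, 0, 0, 0, 0, 12],
])

```text
clock: 7.7
position: [0.455, -0.3822, 0.3575]
tool_rot: [-2.323, 1.569, 2.362]
force: [0.4, 0.2, -1.2]
grip_width: 0.0171
```

Run:
```python
from h import *
s,R,y=state();c,f=grab('side','s7');cw,w=grab('wrist','w7')
p=s['position'];o=p+[0,0,.019-.045]  # lifter origin
u=proj(c,o-[0,0,.02]).astype(int);print('origin px',u, 'lugs',[np.round(proj(c,o+[.017*np.cos(a),.017*np.sin(a),-.044]),1).tolist() for a in np.radians([-91.6,-1.6,88.4,178.4])])
x0,y0=u-[45,45];a=f[max(y0,0):y0+90,max(x0,0):x0+90];a=cv2.resize(a,(400,400),interpolation=cv2.INTER_CUBIC)
v=proj(cw,o).astype(int);print('wrist px',v)
b=cv2.resize(w[120:420,80:480],(400,300))
e=np.zeros((400,800,3),np.uint8);e[:,:400]=a;e[:300,400:]=b;cv2.imwrite('pics/c7.png',e)
```

```text
t7.70 p [ 455.  -382.2  357.5] toolx [-0.001  0.001 -1.   ] yawY -1.6 F [ 0.4  0.2 -1.2] M [0.   0.03 0.04] w 17.1 q7 0.80 q5 -0.24
origin px [266 278] lugs [[266.4, 296.6], [277.1, 287.7], [266.3, 279.1], [255.6, 287.7]]
wrist px [277 250]
```

View pics/c7.png

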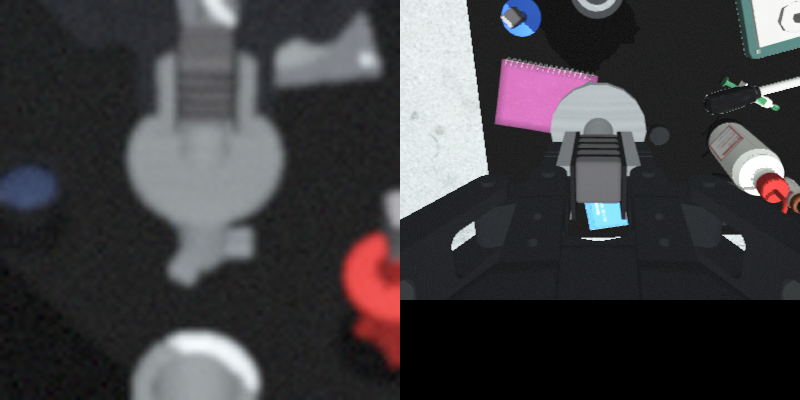

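The side crop shows lugs at (275,287) and (262,294). That matches lugs at tool yaw -1.6° and -121.6°, so +x lies along the jaw axis. I need +36.9° to line up with the slots. I'll check the collar centre against the TCP from the wrist picture.

Run:
```python
from h import *
from scipy.optimize import least_squares
s,R,y=state();c=cam('wrist');w=cv2.imread('pics/w7.png');p=s['position'];ctr=p[:2];z=p[2]-.027+.006
a=rect(c,w,ctr,z,.04);h=cv2.cvtColor(a,cv2.COLOR_BGR2HSV);cv2.imwrite('pics/r7.png',a)
g=h[...,2];print(g[200,::40],g[::40,200])
# radial edges: scan outward along +y side (camera side) from centre
pts=[]
for th in np.radians(np.arange(0,360,3)):
    prev=None;rs=np.arange(15,36,.15)*.001
    uv=[( (.04-r*np.sin(th))/.0002,(.04-r*np.cos(th))/.0002) for r in rs]
    v=np.array([cv2.getRectSubPix(a,(1,1),q)[0,0].astype(int) for q in uv]);sat=v.max(1)-v.min(1);val=v.mean(1)
    ok=(val>100)&(sat<30)
    if ok[:20].mean()>.9:
        i=np.argmax(~ok)
        if i>0: pts.append((np.degrees(th),rs[i]*np.cos(th),rs[i]*np.sin(th)))
pts=np.array(pts);print(np.c_[pts[:,0],np.hypot(pts[:,1],pts[:,2])*1e3].round(1).tolist())
q=least_squares(lambda t:np.hypot(pts[:,1]-t[0],pts[:,2]-t[1])-t[2],[0,0,.026],loss='soft_l1',f_scale=.0005);print('collar centre - TCP mm, R',q.x*1e3)
```

```text
t7.80 p [ 455.1 -382.4  357.7] toolx [-0.001  0.001 -1.   ] yawY -1.6 F [-0.   0.6 -1. ] M [-0.    0.02 -0.02] w 17.4 q7 0.80 q5 -0.24
[ 20 154 198 195 128 100  46  94 118 118] [ 32  61 194 121 134 100  96 121 195  34]
[[0.0, 26.1], [3.0, 26.3], [6.0, 26.1], [9.0, 26.1], [12.0, 26.3], [15.0, 26.4], [18.0, 26.6], [21.0, 26.9], [24.0, 26.9], [27.0, 26.9], [30.0, 26.9], [33.0, 27.0], [36.0, 27.2], [39.0, 27.3], [42.0, 27.6], [45.0, 27.8], [48.0, 27.6], [51.0, 27.8], [54.0, 27.9], [57.0, 28.1], [60.0, 28.4], [63.0, 28.5], [66.0, 28.4], [69.0, 28.4], [72.0, 28.4], [75.0, 28.7], [78.0, 28.8], [81.0, 28.8], [84.0, 28.8], [87.0, 28.7], [90.0, 28.8], [93.0, 28.8], [96.0, 30.0], [99.0, 29.6], [102.0, 29.0], [105.0, 28.7], [108.0, 28.4], [111.0, 28.4], [114.0, 28.4], [117.0, 28.2], [120.0, 27.9], [123.0, 27.8], [126.0, 27.6], [129.0, 27.6], [132.0, 27.6], [135.0, 27.3], [138.0, 27.0], [141.0, 26.9], [144.0, 26.7], [147.0, 26.6], [150.0, 26.6], [153.0, 26.6], [156.0, 26.3], [159.0, 26.0], [162.0, 26.0], [165.0, 25.8], [168.0, 25.7], [171.0, 25.8], [174.0, 26.0], [177.0, 25.8], [180.0, 25.5], [183.0, 25.4], [186.0, 25.4], [189.0, 23.9], [192.0, 20.0], [195.0, 20.7], [198.0, 21.3], [201.0, 22.2], [336.0, 22.5], [339.0, 21.6], [342.0, 21.0], [345.0, 20.3], [348.0, 24.0], [351.0, 25.5], [354.0, 25.5], [357.0, 25.8]]
collar centre - TCP mm, R [ 0.25281316  3.59549488 25.18054868]
```

play_rows([
  [2.7, 55, 0, 0, 0, 3.7, 12],
  [2.7, 55, 0, 0, 0, 3.7, 12],
  [2.7, 55, 0, 0, 0, 3.7, 12],
  [2.7, 55, 0, 0, 0, 3.7, 12],
  [2.7, 55, 0, 0, 0, 3.7, 12],
  [2.7, 55, 0, 0, 0, 3.7, 12],
  [2.7, 55, 0, 0, 0, 3.7, 12],
  [2.7, 55, 0, 0, 0, 3.7, 12],
])

```text
clock: 8.8
position: [0.4761, 0.0588, 0.3582]
tool_rot: [-3.088, 1.571, 2.116]
force: [0.5, -0.2, -1.2]
grip_width: 0.0174
```

play_rows([
  [2.7, 55, -30, 0, 0, 3.7, 12],
  [2.7, 52, -35, 0, 0, 3.6, 12],
  [0, 0, -50, 0, 0, 0, 12],
  [0, 0, -40, 0, 0, 0, 12],
  [0, 0, 0, 0, 0, 0, 12],
  [0, 0, 0, 0, 0, 0, 12],
  [0, 0, 0, 0, 0, 0, 12],
])

```text
clock: 9.68
position: [0.4827, 0.1637, 0.2051]
tool_rot: [1.443, 1.568, 0.488]
force: [0.5, -1.0, -1.0]
grip_width: 0.0171
```

Run:
```python
from h import *
s,R,y=state();c,f=grab('wrist','w8');s2,_,_=state();p=(s['position']+s2['position'])/2
cv2.imwrite('pics/r8.png',np.hstack([rect(c,f,(.4815,.1662),.066,.06),rect(c,f,p[:2],p[2]-.021,.04)]))
print('want TCP',np.array([481.4,166.2])-2*np.array([-np.sin(np.radians(y)),np.cos(np.radians(y))]))
```

```text
t9.68 p [482.7 163.7 205.1] toolx [ 0.002  0.001 -1.   ] yawY 35.3 F [ 0.5 -1.  -1. ] M [-0.01  0.07  0.01] w 17.1 q7 0.27 q5 -0.10
t9.72 p [482.6 163.7 205. ] toolx [ 0.002  0.001 -1.   ] yawY 35.3 F [ 0.1  0.3 -1. ] M [-0.02 -0.02  0.03] w 17.3 q7 0.27 q5 -0.10
want TCP [482.55491049 164.56715531]
```

View pics/r8.png

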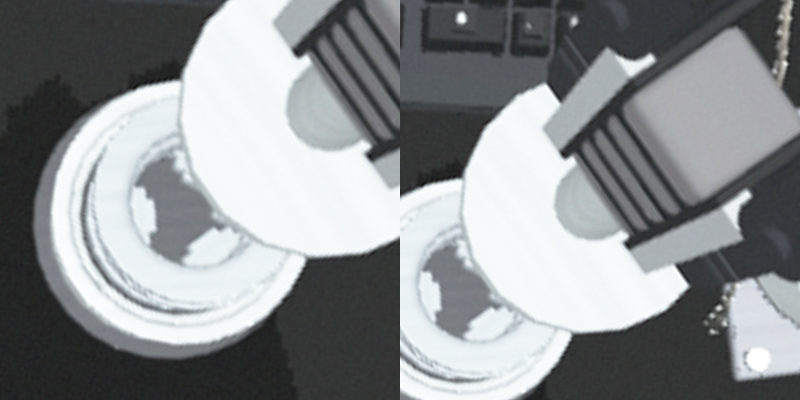

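The wrist view shows the lifter held upright above the stack. I'll descend to just above the disc, then feel.

play_rows([
  [0, 0.8, -25, 0, 0, 0, 12],
  [0, 0, -25, 0, 0, 0, 12],
  [0, 0, -15, 0, 0, 0, 12],
  [0, 0, -8, 0, 0, 0, 12],
  [0, 0, -7, 0, 0, 0, 12],
  [0, 0, 0, 0, 0, 0, 12],
])

```text
clock: 10.48
position: [0.482, 0.1642, 0.1235]
tool_rot: [-1.701, 1.571, -2.656]
force: [0.7, 0.6, -1.4]
grip_width: 0.0174
```

play_rows([
  [0, 0, -3, 0, 0, 0, 12],
  [0, 0, -3, 0, 0, 0, 12],
  [0, 0, -2, 0, 0, 0, 12],
  [0, 0, -2, 0, 0, 0, 12],
  [0, 0, 0, 0, 0, 0, 12],
])

```text
clock: 11.1
position: [0.4819, 0.1642, 0.1134]
tool_rot: [-1.456, 1.571, -2.411]
force: [-0.5, -0.8, -1.5]
grip_width: 0.017
```

Run:
```python
from h import *
state()
```

```text
t11.10 p [481.9 164.2 113.4] toolx [-0. -0. -1.] yawY 35.3 F [-0.5 -0.8 -1.5] M [-0.03 -0.02  0.  ] w 17.0 q7 0.31 q5 -0.14
```

play_rows([
  [0, 0, -1, 0, 0, 0, 12],
  [0, 0, -1, 0, 0, 0, 12],
  [0, 0, -1, 0, 0, 0, 12],
  [0, 0, -1, 0, 0, 0, 12],
  [0, 0, 0, 0, 0, 0, 12],
])

```text
clock: 11.72
position: [0.4819, 0.1642, 0.1095]
tool_rot: [-1.761, 1.571, -2.716]
force: [-0.0, -1.0, -0.3]
grip_width: 0.0173
```

play_rows([
  [0, 0, -1, 0, 0, 0, 12],
  [0, 0, -1, 0, 0, 0, 12],
  [0, 0, 0, 0, 0, 0, 12],
])

```text
clock: 12.1
position: [0.482, 0.1642, 0.1074]
tool_rot: [-1.617, 1.571, -2.572]
force: [0.4, 0.5, -1.0]
grip_width: 0.0174
```

Run:
```python
from h import *
state()
```

```text
t12.10 p [482.  164.2 107.4] toolx [-0. -0. -1.] yawY 35.3 F [ 0.4  0.5 -1. ] M [0.01 0.03 0.05] w 17.4 q7 0.31 q5 -0.14
```

play_rows([
  [0, 0, -1, 0, 0, 0, 12],
  [0, 0, -1, 0, 0, 0, 12],
  [0, 0, -1, 0, 0, 0, 12],
  [0, 0, 0, 0, 0, 0, 12],
])

```text
clock: 12.6
position: [0.482, 0.1642, 0.1044]
tool_rot: [-1.752, 1.571, -2.707]
force: [-0.1, -0.7, -2.3]
grip_width: 0.0172
```

play_rows([
  [0, 0, -1.5, 0, 0, 0, 12],
  [0, 0, -1.5, 0, 0, 0, 12],
  [0, 0, -1.5, 0, 0, 0, 12],
  [0, 0, -1.5, 0, 0, 0, 12],
  [0, 0, 0, 0, 0, 0, 12],
])

```text
clock: 13.22
position: [0.4819, 0.1642, 0.0984]
tool_rot: [-1.639, 1.571, -2.594]
force: [-1.0, -0.5, -1.3]
grip_width: 0.0173
```

Run:
```python
from h import *
state()
```

```text
t13.22 p [481.9 164.2  98.4] toolx [-0. -0. -1.] yawY 35.3 F [-1.  -0.5 -1.3] M [-0.01  0.04 -0.01] w 17.3 q7 0.31 q5 -0.15
```

Through with no contact force. I'll go on gently until the collar touches.

play_rows([
  [0, 0, -1, 0, 0, 0, 12],
  [0, 0, -1, 0, 0, 0, 12],
  [0, 0, -1, 0, 0, 0, 12],
  [0, 0, -0.5, 0, 0, 0, 12],
  [0, 0, 0, 0, 0, 0, 12],
])

```text
clock: 13.85
position: [0.482, 0.1642, 0.095]
tool_rot: [-1.818, 1.571, -2.773]
force: [0.0, 0.1, -1.3]
grip_width: 0.0169
```

play_rows([
  [0, 0, -0.5, 0, 0, 0, 12],
  [0, 0, -0.5, 0, 0, 0, 12],
  [0, 0, 0, 0, 0, 0, 12],
])

```text
clock: 14.22
position: [0.482, 0.1642, 0.094]
tool_rot: [-1.619, 1.571, -2.575]
force: [-0.2, 0.7, -1.3]
grip_width: 0.0173
```

Run:
```python
from h import *
state()
```

```text
t14.22 p [482.  164.2  94. ] toolx [-0. -0. -1.] yawY 35.3 F [-0.2  0.7 -1.3] M [ 0.01 -0.01  0.02] w 17.3 q7 0.31 q5 -0.15
```

play_rows([
  [0, 0, -0.5, 0, 0, 0, 12],
  [0, 0, -0.5, 0, 0, 0, 12],
  [0, 0, 0, 0, 0, 0, 12],
])

```text
clock: 14.6
position: [0.482, 0.1642, 0.0931]
tool_rot: [1.566, 1.571, 0.611]
force: [-0.2, 0.0, 0.9]
grip_width: 0.0172
```

play_rows([
  [0, 0, -0.5, 0, 0, 0, 12],
  [0, 0, 0, 0, 0, 0, 12],
])

```text
clock: 14.85
position: [0.482, 0.1642, 0.0926]
tool_rot: [1.388, 1.571, 0.433]
force: [-0.4, -0.5, 2.9]
grip_width: 0.0171
```

play_rows([
  [0, 0, -0.5, 0, 0, 0, 12],
  [0, 0, 0, 0, 0, 0, 12],
])

```text
clock: 15.1
position: [0.482, 0.1642, 0.092]
tool_rot: [1.261, 1.571, 0.306]
force: [-0.6, -0.4, 1.6]
grip_width: 0.0169
```

Collar contact is felt at TCP z ≈ 92.8 mm, as expected (93). I'll ease off 0.7 mm and turn -60° about the lifter's axis, allowing for its ~2 mm offset from the TCP.

play_rows([
  [0, 0, 0.7, 0, 0, 0, 12],
  [-0.3, 0, 0, 0, 0, -7, 12],
  [-0.3, 0, 0, 0, 0, -8, 12],
  [0, 0, 0, 0, 0, 0, 12],
])

```text
clock: 15.6
position: [0.4815, 0.1643, 0.0928]
tool_rot: [0.495, 1.57, -0.721]
force: [0.9, -0.9, 2.3]
grip_width: 0.0172
```

Run:
```python
from h import *
state()
```

```text
t15.60 p [481.5 164.3  92.8] toolx [ 0. -0. -1.] yawY 20.3 F [ 0.9 -0.9  2.3] M [-0.13 -0.05 -0.04] w 17.2 q7 0.12 q5 -0.22
```

play_rows([
  [-0.3, 0, 0, 0, 0, -9, 12],
  [-0.3, 0, 0, 0, 0, -9, 12],
  [-0.3, 0, 0, 0, 0, -9, 12],
  [-0.2, -0.1, 0, 0, 0, -9, 12],
  [-0.2, -0.1, 0, 0, 0, -9, 12],
  [0, 0, 0, 0, 0, 0, 12],
  [0, 0, 0, 0, 0, 0, 12],
])

```text
clock: 16.48
position: [0.4801, 0.1641, 0.0927]
tool_rot: [-1.753, 1.571, 2.533]
force: [-0.3, -0.1, 2.6]
grip_width: 0.0173
```

Run:
```python
from h import *
state()
```

```text
t16.48 p [480.1 164.1  92.7] toolx [-0.  0. -1.] yawY -24.4 F [-0.3 -0.1  2.6] M [ 0.07  0.01 -0.03] w 17.3 q7 -0.45 q5 -0.44
```

play_rows([
  [0, 0, 1, 0, 0, 0, 12],
  [0, 0, 1, 0, 0, 0, 12],
  [0, 0, 1, 0, 0, 0, 12],
  [0, 0, 1, 0, 0, 0, 12],
  [0, 0, 1, 0, 0, 0, 12],
  [0, 0, 1, 0, 0, 0, 12],
  [0, 0, 2, 0, 0, 0, 12],
  [0, 0, 0, 0, 0, 0, 12],
])

```text
clock: 17.48
position: [0.4802, 0.1641, 0.1009]
tool_rot: [2.483, 1.571, 0.48]
force: [0.3, -1.1, -4.1]
grip_width: 0.0172
```

Run:
```python
from h import *
import numpy as np
state()
for i in range(4):
    grab('wrist');print(np.round(telemetry.observe()['force'],1))
```

```text
t17.48 p [480.2 164.1 100.9] toolx [ 0.  0. -1.] yawY -24.7 F [ 0.3 -1.1 -4.1] M [-0.   -0.05 -0.06] w 17.2 q7 -0.47 q5 -0.43
[-0.2 -0.5 -5.6]
[-0.4  0.8 -4.6]
[-0.2  0.2 -4.9]
[ 0.2  0.1 -4.9]
```

Force is -4.9 N against -1.3 N, so the stack (~2.9 N) hangs on the lifter. Lift clear.

play_rows([
  [0, 0, 3, 0, 0, 0, 12],
  [0, 0, 7, 0, 0, 0, 12],
  [0, 0, 10, 0, 0, 0, 12],
  [0, 0, 12, 0, 0, 0, 12],
  [0, 0, 10, 0, 0, 0, 12],
  [0, 0, 5, 0, 0, 0, 12],
  [0, 0, 2, 0, 0, 0, 12],
  [0, 0, 0, 0, 0, 0, 12],
])

```text
clock: 18.68
position: [0.48, 0.164, 0.1497]
tool_rot: [-1.262, 1.571, 3.019]
force: [-0.3, 0.6, -3.9]
grip_width: 0.0173
```

play_rows([
  [1, -6, 0, 0, 0, 0, 12],
  [2, -12, 0, 0, 0, 0, 12],
  [3, -18, 0, 0, 0, 0, 12],
  [4, -24, 0, 0, 0, 0, 12],
  [4, -24, 0, 0, 0, 0, 12],
  [4, -24, 0, 0, 0, 0, 12],
  [3, -20, 0, 0, 0, 0, 12],
  [3, -16, 0, 0, 0, 0, 12],
])

```text
clock: 19.68
position: [0.5041, 0.018, 0.1498]
tool_rot: [0.421, 1.571, -1.583]
force: [0.1, 0.8, -5.2]
grip_width: 0.0173
```

play_rows([
  [2, -12, 0, 0, 0, 0, 12],
  [1.5, -7, 0, 0, 0, 0, 12],
  [0.5, -3, 0, 0, 0, 0, 12],
  [0, 0, 0, 0, 0, 0, 12],
  [0, 0, 0, 0, 0, 0, 12],
])

```text
clock: 20.3
position: [0.508, -0.0015, 0.1497]
tool_rot: [-2.165, 1.571, 2.116]
force: [0.0, 1.1, -5.0]
grip_width: 0.0172
```

Run:
```python
from h import *
s,R,y=state();c,f=grab('wrist','w9');cs,g=grab('side','s9');ct,t=grab('top','t9');state()
p=s['position'];u=proj(cs,p-[0,0,.05]).astype(int);a=cv2.resize(g[u[1]-50:u[1]+50,u[0]-50:u[0]+50],(400,400),interpolation=cv2.INTER_CUBIC)
b=rect(c,f,p[:2],p[2]-.027,.05)
cv2.imwrite('pics/c9.png',np.hstack([a,b]))
```

```text
t20.30 p [508.   -1.5 149.7] toolx [-0.  0. -1.] yawY -24.7 F [ 0.   1.1 -5. ] M [ 0.06 -0.03  0.01] w 17.2 q7 -0.19 q5 -0.36
t20.45 p [508.1  -1.7 149.7] toolx [-0.  0. -1.] yawY -24.7 F [ 0.3  0.8 -4.7] M [-0.    0.04  0.05] w 17.2 q7 -0.19 q5 -0.36
```

View pics/c9.png

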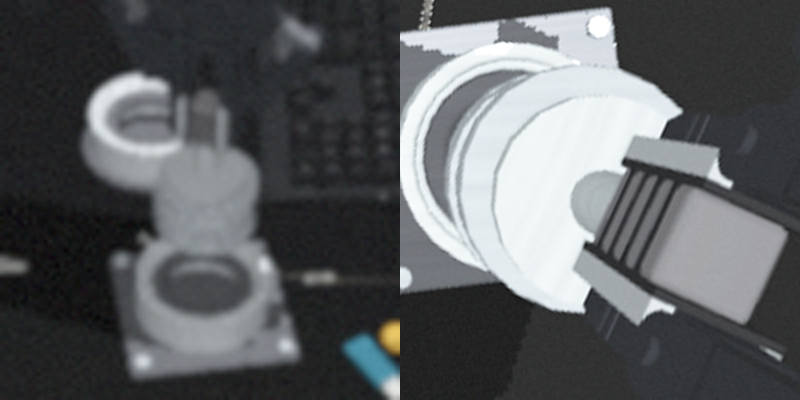

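Side view shows the whole stack hanging on the lifter, the round cup empty, and the receiving cup directly below. The ring arc in the wrist view puts the stack about (2, 2.6) mm from the TCP (1.5, 2.3 expected). A small y correction, then lower.

play_rows([
  [-0.2, -0.5, -4, 0, 0, 0, 12],
  [0, 0, -10, 0, 0, 0, 12],
  [0, 0, -12, 0, 0, 0, 12],
  [0, 0, -9, 0, 0, 0, 12],
  [0, 0, -5, 0, 0, 0, 12],
  [0, 0, -3, 0, 0, 0, 12],
  [0, 0, 0, 0, 0, 0, 12],
])

```text
clock: 21.32
position: [0.5079, -0.0025, 0.1067]
tool_rot: [-1.175, 1.571, 3.105]
force: [0.7, 0.9, -4.6]
grip_width: 0.0172
```

play_rows([
  [0, 0, -1, 0, 0, 0, 12],
  [0, 0, -1, 0, 0, 0, 12],
  [0, 0, -1, 0, 0, 0, 12],
  [0, 0, -1, 0, 0, 0, 12],
  [0, 0, 0, 0, 0, 0, 12],
])

```text
clock: 21.95
position: [0.5079, -0.0025, 0.1027]
tool_rot: [-0.788, 1.571, -2.79]
force: [-0.3, 0.5, -4.8]
grip_width: 0.0168
```

play_rows([
  [0, 0, -1, 0, 0, 0, 12],
  [0, 0, -1, 0, 0, 0, 12],
  [0, 0, -0.5, 0, 0, 0, 12],
  [0, 0, 0, 0, 0, 0, 12],
])

```text
clock: 22.45
position: [0.5079, -0.0025, 0.1002]
tool_rot: [-0.593, 1.571, -2.595]
force: [0.3, 0.4, -5.0]
grip_width: 0.017
```

Run:
```python
from h import *
state()
```

```text
t22.45 p [507.9  -2.5 100.2] toolx [-0. -0. -1.] yawY -24.7 F [ 0.3  0.4 -5. ] M [ 0.01 -0.03 -0.04] w 17.0 q7 -0.14 q5 -0.42
```

play_rows([
  [0, 0, -0.5, 0, 0, 0, 12],
  [0, 0, -0.5, 0, 0, 0, 12],
  [0, 0, -0.5, 0, 0, 0, 12],
  [0, 0, -0.5, 0, 0, 0, 12],
  [0, 0, 0, 0, 0, 0, 12],
])

```text
clock: 23.08
position: [0.5078, -0.0025, 0.0982]
tool_rot: [-1.105, 1.571, -3.107]
force: [0.4, 0.4, -4.3]
grip_width: 0.017
```

play_rows([
  [0, 0, -0.5, 0, 0, 0, 12],
  [0, 0, -0.5, 0, 0, 0, 12],
  [0, 0, -0.5, 0, 0, 0, 12],
  [0, 0, 0, 0, 0, 0, 12],
])

```text
clock: 23.58
position: [0.5079, -0.0025, 0.0967]
tool_rot: [-0.821, 1.571, -2.823]
force: [0.1, 0.3, -4.6]
grip_width: 0.0173
```

play_rows([
  [0, 0, -0.5, 0, 0, 0, 12],
  [0, 0, -0.5, 0, 0, 0, 12],
  [0, 0, 0, 0, 0, 0, 12],
])

```text
clock: 23.95
position: [0.508, -0.0025, 0.0958]
tool_rot: [2.154, 1.571, 0.152]
force: [0.2, -0.2, -1.7]
grip_width: 0.0172
```

play_rows([
  [0, 0, -0.5, 0, 0, 0, 12],
  [0, 0, -0.5, 0, 0, 0, 12],
  [0, 0, 0, 0, 0, 0, 12],
])

```text
clock: 24.32
position: [0.5079, -0.0025, 0.0947]
tool_rot: [-0.98, 1.571, -2.982]
force: [0.2, 0.2, -1.5]
grip_width: 0.0171
```

The disc landed on the seat at TCP z 96 as predicted, and the load is off the lifter. Now the last 2 mm, to collar contact.

play_rows([
  [0, 0, -0.5, 0, 0, 0, 12],
  [0, 0, -0.5, 0, 0, 0, 12],
  [0, 0, -0.5, 0, 0, 0, 12],
  [0, 0, 0, 0, 0, 0, 12],
])

```text
clock: 24.82
position: [0.5079, -0.0025, 0.0932]
tool_rot: [-1.2, 1.571, 3.081]
force: [-0.5, 0.1, -0.8]
grip_width: 0.0172
```

play_rows([
  [0, 0, -0.3, 0, 0, 0, 12],
  [0, 0, 0, 0, 0, 0, 12],
])

```text
clock: 25.08
position: [0.5079, -0.0025, 0.093]
tool_rot: [2.685, 1.571, 0.682]
force: [-0.5, -0.3, 1.7]
grip_width: 0.0173
```

Run:
```python
from h import *
state();c,f=grab('wrist','w10');state()
```

```text
t25.07 p [507.9  -2.5  93. ] toolx [ 0.  0. -1.] yawY -24.7 F [-0.5 -0.3  1.7] M [-0.02  0.2  -0.02] w 17.3 q7 -0.13 q5 -0.43
t25.12 p [507.9  -2.5  93. ] toolx [ 0.  0. -1.] yawY -24.7 F [ 0.2 -0.5  2.4] M [ 0.01  0.13 -0.01] w 17.2 q7 -0.13 q5 -0.43
```

play_rows([
  [0, 0, 0, 0, 0, 0, 20],
  [0, 0, 0, 0, 0, 0, 26],
  [0, 0, 0, 0, 0, 0, 35],
  [0, 0, 0, 0, 0, 0, 45],
  [0, 0, 0, 0, 0, 0, 50],
  [0, 0, 0, 0, 0, 0, 50],
], grip_force=20)

```text
clock: 25.88
position: [0.5079, -0.0025, 0.0929]
tool_rot: [2.362, 1.571, 0.359]
force: [0.4, -0.3, -0.1]
grip_width: 0.0499
```

play_rows([
  [0, 0, 5, 0, 0, 0, 50],
  [0, 0, 15, 0, 0, 0, 50],
  [0, 0, 30, 0, 0, 0, 50],
  [0, 0, 40, 0, 0, 0, 50],
  [0, 0, 40, 0, 0, 0, 50],
  [0, 0, 30, 0, 0, 0, 50],
  [0, 0, 0, 0, 0, 0, 50],
  [0, 0, 0, 0, 0, 0, 50],
])

```text
clock: 26.88
position: [0.5076, -0.0024, 0.253]
tool_rot: [-2.808, 1.571, 1.473]
force: [0.3, 0.3, 0.0]
grip_width: 0.0503
```

Run:
```python
from h import *
s,R,y=state();c,f=grab('wrist','w11');cs,g=grab('side','s11')
u=proj(cs,(.5095,0,.06)).astype(int);a=cv2.resize(g[u[1]-50:u[1]+50,u[0]-50:u[0]+50],(400,400),interpolation=cv2.INTER_CUBIC)
b=rect(c,f,(.5095,0),.066,.07);cv2.imwrite('pics/c11.png',np.hstack([a,b]))
print([np.round(proj(cs,(.5095,0,z)),1).tolist() for z in(0,.066,.126)])
for th in(190,):pass
```

```text
t26.88 p [507.6  -2.4 253. ] toolx [ 0.  0. -1.] yawY -24.7 F [0.3 0.3 0. ] M [-0.07  0.02 -0.  ] w 50.3 q7 -0.29 q5 -0.25
[[281.7, 237.5], [282.4, 219.7], [283.2, 202.3]]
```

View pics/c11.png

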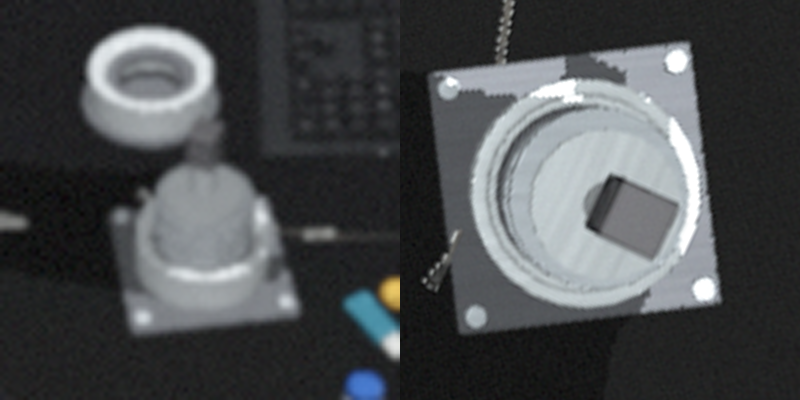

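The side crop shows the stack nested in the square cup, with the lifter upright and the gripper clear; the round cup is empty. The grip top back-projects at z = 126 mm to (509.1, 0.9), against the cup axis at (509.5, 0.2), so the lifter is upright and seated. Handing in.

```bash
python3 -c "
from workcell import workorder
print(workorder.job_done())"
```

```text
the job is handed in; nothing more can be done
None
```

The job is done and handed in at about 27 s of the 61 s allowed. The stack sits in the square-footed cup with the lifter standing upright in it, and the gripper has let go and is well clear.

**How it went**
- I took the uncoloured lifter from its rest and read the slots at 35.3° with the wrist camera. The lug direction came from a side view once the lifter was lifted.
- The shank went down through the rings and disc without any contact force, so I did not have to search for the slots. The collar then touched the top ring with about 3–4 N.
- I turned it 60° and lifted. The load rose by about 3.6 N, roughly the weight of the rings and disc (2.9 N).
- The stack was lowered slowly into the square-footed cup and released with about 3 N of contact.

**Last checks**
- **Heights:** the disc met the seat at tool height 96 mm and the collar met the top ring at 93 mm, both as predicted. The collar height was the same as in the storage cup.
- **Upright:** the grip top measures within 1 mm of the cup's axis. The final pictures show the stack nested in the cup and the round cup empty.

**Disagreement:** the lifter's offset in the gripper read 1.3 mm one way and 2.7 mm another. I used 2 mm, and no side forces appeared. I made no separate tilt measurement of the rings and no before-and-after check of the other bench items.

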